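# Free the hand grater from its stand and hang it on the utensil carousel

### The arm

A 7-joint arm with a two-finger parallel gripper is mounted at the origin on a cart in front of the work surface, level with it; the furniture and walls round the work are solid. World frame = base frame: x ahead of the robot, y to its left, z up, the work surface at z = 0. Lengths are in m, angles in rad, forces in N, time in s.
With the tool pointing down it reaches from about 0.35 to 0.9 m from the base axis. Payload 19.9 kg.
Tool frame: the origin (TCP) lies between the finger pads; the fingertips stand 19 mm ahead of it and the grasp point (between the pads) is the TCP; z points along the fingers, y is the line along which they close (so a half turn about z gives the same grasp; the last joint's range is limited). The gripper opens to 94 mm and grips with 3 to 60 N. Pads are 16 mm wide; open, the fingers measure 119 mm over their backs; the gripper's body (75 mm by 177 mm) begins 78 mm behind the grasp point.
Start: joints at [1.302, 0.417, -0.01, 1.614, 0.005, 1.111, -0.053], TCP at [0.141, -0.609, 0.224] pointing down, gripper open.
Joint ranges: [-2.81, 2.81], [-0.39, 2.02], [-1.27, 1.25], [0.06, 2.57], [-1.19, 4.33], [0.19, 2], [-2.82, 2.82]. Speed limits (rad/s): [1.89, 1.89, 2.39, 2.39, 3.01, 3.01, 3.01].

### API

Orientations are given as a 3x3 rotation matrix whose columns are the frame's x, y, z axes.
In Python, from rig import robot gives the robot as it stands. Calls block until the motion is done:
- robot.move_ptp(position, orientation): joint-space move of the TCP to a pose.
- robot.move_linear(position, velocity=0.15, frame=None, threshold=None): straight line of the TCP; frame=None keeps the orientation; velocity is the mean speed in m/s. With threshold (N) it stops when the force on the tool has changed by that much, and returns True; else False.
- robot.goto_joints(angles): joint-space move.
- robot.gripper_to(opening): finger opening in m; the grip force is fixed at half the most; returns when the fingers have stopped.
- robot.pause(seconds).
- robot.ik(position, orientation): joint angles nearest the present ones, or None.
- robot.get_state(): the state.
- robot.grab_frame(name): name is "scene" or "top"; returns the picture (400x640x3 uint8, red, green, blue); there is no depth.
- robot.camera_info(name): a dict with "fx", "fy", "cx", "cy" (pixels), "dist" ([k1, k2, p1, p2, k3] as OpenCV has them; the pictures are not rectified), "rvec" (rotation vector, rad) and "tvec" (3), from world to camera coordinates, as OpenCV has them. Camera axes: x right, y down, z forward; pixel columns grow to the right and rows downward; lengths in m; the calibration is good to about 2 mm. A picture is of the moment at which its call begins. camera_info takes no time and is no camera call.
A pose or a line that the arm cannot do raises robot.PlanningError and nothing moves.
- robot.sign_off(): hands the job in; it is judged then, once.
The state is a dict: "time": time; "qpos": joint angles; "joint_vel": joint speeds; "effort": joint torques, N m; "ee_pos": TCP position; "tool_rot": TCP orientation; "force": force on the tool from outside, world axes, zero at the start; "moment": the same for the moment, N m; "opening": finger opening in m; "grasp_force": force on a finger pad.
Only numpy, scipy, OpenCV 4.12 (cv2) and the standard library are available. Lean on these libraries where they do the work, as an engineer would, in place of code of your own. Each camera call takes 0.05 s, during which the arm holds its last target. There are 200 camera calls.

### The job

First swing both red turn buttons of the wooden stand well aside, so that they no longer hold the grater down. Next turn the utensil carousel by the knob on its top until its one empty hook stands over the brass pointer of its foot. Then lift the grater straight up out of the stand and hang it by the slot in its handle on that hook, still over the pointer, and leave it hanging still; do not knock over or push away the things standing around.

Things in the scene. Friction and masses are not known exactly. Their poses are not given: they have to be found in the camera images.
- stand: Light wooden stand, fixed; foot 90x190x10 mm, origin at the centre of its underside. Uprights at y = +70 and -70 mm (26 mm in x, 28 in y, top z = 97 mm) have facing vertical grooves, 12 mm wide, open at the top, up to |y| = 63 mm. The grater stands in them in the y-z plane, foot at z = 10 mm. A red turn button pivots on each upright's top about a vertical axis at x = 0, y = +72 or -72 mm.
- button_left (a joint): Angle of the red turn button on the +y upright. 0: points inwards, over the grater's shoulder, and locks it. Positive is counter-clockwise from above. Swings either way to 1.75 rad with light friction (0.02 N m), stays where left; clear of the grater from about 0.9 rad either way.
- button_right (a joint): The same for the button on the -y upright: 0 points inwards (to +y of the stand), positive counter-clockwise from above, range -1.75 to 1.75 rad, clear of the grater from about 0.9 rad either way.
- button_left_pin (a point): Middle of the left button's upright thumb pin, 23 mm inwards of the pivot, 127 mm above the worktop. The button is a bar 14 mm wide, 99 to 114 mm above the worktop, reaching 30 mm inwards of the pivot and 10 mm outwards; on its inner end the round pin, 12 mm thick, rises to 139 mm: push it sideways or pinch it from above.
- button_right_pin (a point): The same point on the right button's thumb pin.
- grater: Flat hand grater, steel in a black plastic frame, loose, about 150 g. Origin: centre of its lower edge; z up along it, x across its thickness. Panel 120 mm wide (y), 85 high, 8 thick; above it a flat handle 34 mm wide (y), 8 thick, z = 85 to 165 mm, with a hanging slot. Grip the handle by its two edges (along y) at z = 130 to 150 mm, beside the slot.
- grater_eye (a point): Middle of the upper edge of the hanging slot, 156 mm above the grater's origin: it rests on the hook's wire. The slot goes through the handle along x, 22 mm wide, from 124 to 157 mm above the grater's origin, upper corners slanted.
- carousel: Foot of the utensil carousel, fixed: dark disc, 160 mm diameter, origin at the centre of its underside, on the vertical turning axis. A brass pointer lying on the worktop sticks out along its -x, to 115 mm from the axis.
- rack (a joint): Angle of the carousel's rack about its vertical axis, positive counter-clockwise from above. 0: empty hook over the brass pointer. Limits -6.2 and 6.2 rad, friction 0.08 N m, stays where left. Four hooks, 90 degrees apart; the other three carry utensils (black turner, wooden spoon, green scraper), clipped on firmly, within 115 mm of the axis and above z = 25 mm. Hub: 28 mm radius.
- knob (a point): Centre of the fluted round wooden knob on the rack's top, on the turning axis, 221 mm above the worktop: 40 mm diameter, from 203 to 238 mm above the worktop. Gripped from above across its diameter.
- free_hook (a point): Top of the empty hook's wire, 85 mm from the axis, 178.5 mm above the worktop; its -x points outwards along the hook. The wire, 7 mm thick, runs level from the hub to 100 mm from the axis, then rises to a 10 mm ball tip, centre 110 mm from the axis, top 12.5 mm above this point. The grater hangs with its plane across the hook.
- tomato: red tomato, 74 mm across, loose; origin at the centre of its underside; a bystander to leave alone.
- lemon: yellow lemon, 83 mm long, loose; origin at the centre of its underside; a bystander to leave alone.
- mug: white mug, 96 mm high, loose; origin at the centre of its underside; a bystander to leave alone.
- spice_jar: slim spice jar with a black cap, 105 mm high, loose; origin at the centre of its underside; a bystander to leave alone.
- pepper_mill: dark brown wooden pepper mill, 170 mm high, loose; origin at the centre of its underside; a bystander to leave alone.
There are look-alikes about, which are no part of the job. What is shaped like the grater but orange is not meant.

How it is judged:
By the outcome, as a careful person would: the job done as asked, in the order asked, and still so for the second after the job is handed in, with the robot touching nothing.
It also fails if it takes over 72 s, if anything falls off the work surface, if the arm or the gripper's body presses on something with over 40 N, if the wrist force passes 120 N, or if a joint passes its speed limit or range.

## Working session

There is one attempt and no reset: what is moved stays moved. The work goes in short steps, each a Python script; the robot and the scene stay as the last script left them, time stands still between calls to the robot, and variables do not carry over. Pictures are saved under pics/ and viewed, at most 12 in all, crops included, and the job is handed in when it is done.

```bash
mkdir -p pics; ls; python3 - <<'E'
from rig import robot
import cv2
for n in ("scene","top"):
    f=robot.grab_frame(n); cv2.imwrite(f"pics/{n}0.png",f[:,:,::-1])
    print(robot.camera_info(n))
s=robot.get_state();print(s['time'],s['ee_pos'],s['tool_rot'],s['force'])
E
```

```text
pics
{'fx': 415.7152107424363, 'fy': 415.7152107424363, 'cx': 319.98820148452944, 'cy': 198.44051111450324, 'dist': array([-0.00887111,  0.        ,  0.        ,  0.        ,  0.        ]), 'rvec': array([ 1.24508007, -2.09040082,  1.05947256]), 'tvec': array([0.35464171, 0.3181784 , 1.16734943])}
{'fx': 517.6145468278467, 'fy': 517.6145468278467, 'cx': 312.7386312535806, 'cy': 198.48330080992605, 'dist': array([-0.10800503,  0.        ,  0.        ,  0.        ,  0.        ]), 'rvec': array([ 2.16383015, -2.15975663,  0.14528305]), 'tvec': array([0.16181782, 0.51090573, 1.42426254])}
0.1 [ 0.14046315 -0.60868127  0.22389062] [[ 9.74393067e-01  2.24851148e-01 -3.34139949e-04]
 [ 2.24851378e-01 -9.74392511e-01  1.04516671e-03]
 [-9.05765303e-05 -1.09353502e-03 -9.99999398e-01]] [-0.1989975   0.64660081  0.53823823]
```

View pics/scene0.png

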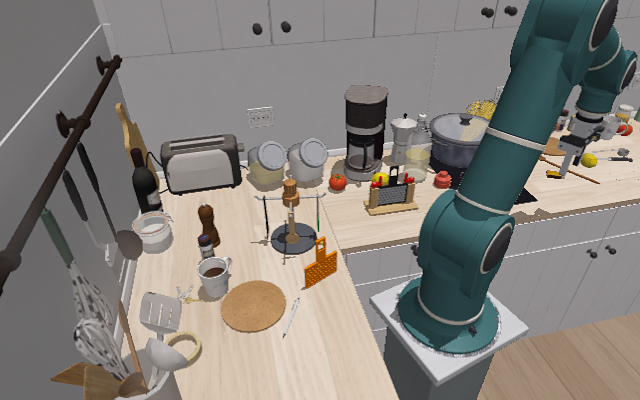

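View pics/top0.png

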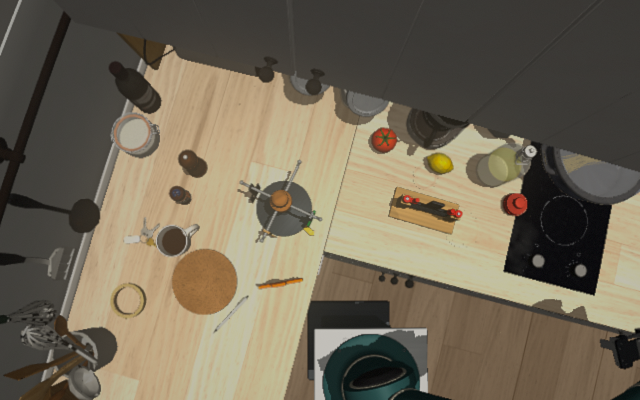

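The scene view shows the stand with the black-handled grater at (392,190) and the carousel at (292,225). The top view shows the stand at (425,210), with red pins at (407,200) and (456,214), and the carousel at (283,205). The orange look-alike is at (280,283) in the top view and (320,265) in the scene view.

Grater candidates:
- Black/steel grater in the wooden stand, scene (392,190): this is the one.
- Orange grater, scene (320,265): a decoy.

Red items that could be mistaken for the buttons are the tomato (384,140) and the red shaker (515,204). Next I'll check close crops.

```bash
python3 - <<'E'
import cv2,numpy as np
t=cv2.imread("pics/top0.png");s=cv2.imread("pics/scene0.png")
a=cv2.resize(t[180:245,380:475],None,fx=8,fy=8,interpolation=cv2.INTER_CUBIC)[:, :760]
b=cv2.resize(t[150:250,230:330],None,fx=6,fy=6,interpolation=cv2.INTER_CUBIC)
c=cv2.resize(s[150:260,240:430],None,fx=4.2,fy=4.2,interpolation=cv2.INTER_CUBIC)
for n,i in zip("abc",(a,b,c)): cv2.imwrite(f"pics/crop_{n}.png",i);print(i.shape)
E
```

```text
(520, 760, 3)
(600, 600, 3)
(462, 798, 3)
```

View pics/crop_a.png

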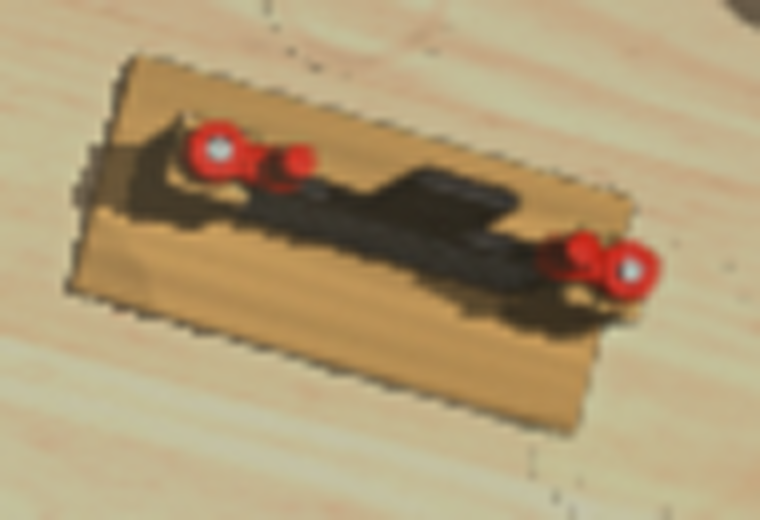

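View pics/crop_b.png

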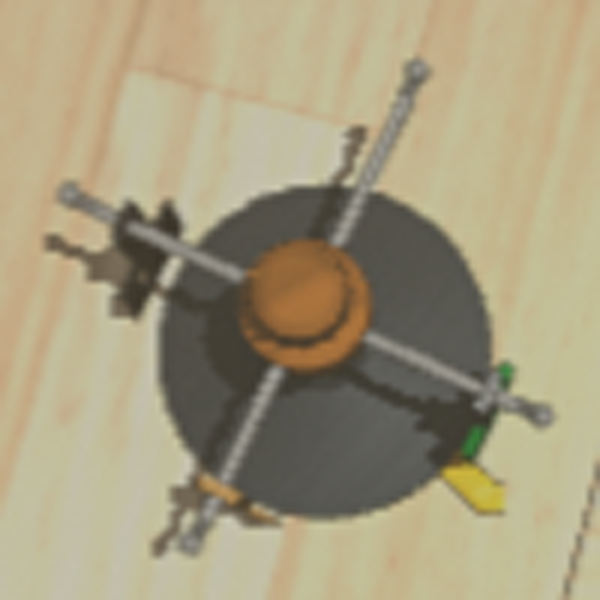

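View pics/crop_c.png

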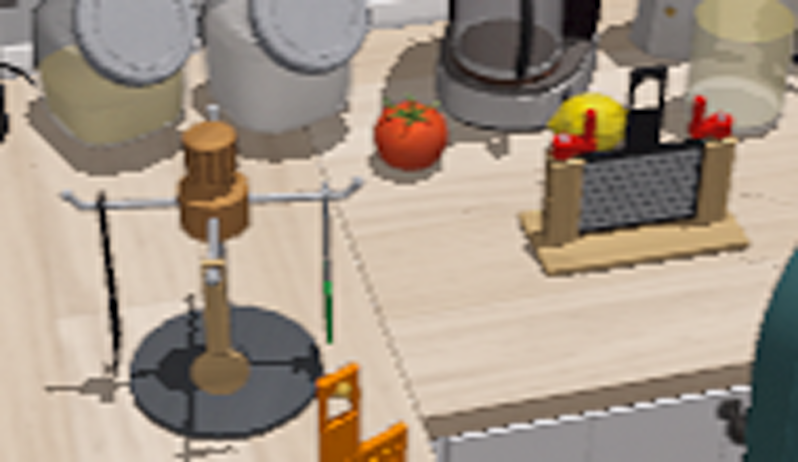

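Crop a shows the stand corners and the red pivots (407,199) and (459,214), with the button pins pointing inwards. The grater there is black framed steel, as described. Crop b shows the empty hook pointing up at about (300,162), and the pointer is yellow at about (311,231). The green scraper hangs on the right hook, the turner on the left and the spoon on the lower one.

```bash
cat > h.py <<'E'
import numpy as np, cv2
from rig import robot
def cam(n):
    c=robot.camera_info(n);K=np.array([[c['fx'],0,c['cx']],[0,c['fy'],c['cy']],[0,0,1]])
    R=cv2.Rodrigues(c['rvec'])[0];return K,c['dist'],R,c['tvec'],c['rvec']
def ray(n,p):
    K,d,R,t,_=cam(n);u=cv2.undistortPoints(np.array([[p]],float),K,d)[0,0]
    return -R.T@t, R.T@np.array([u[0],u[1],1])
def onz(n,p,z):
    o,d=ray(n,p);return o+d*(z-o[2])/d[2]
def proj(n,P):
    K,d,R,t,rv=cam(n);return cv2.projectPoints(np.array(P,float).reshape(-1,1,3),rv,t,K,d)[0][:,0]
def rot(a): # tool down, closing axis y at angle a in world
    y=np.array([np.cos(a),np.sin(a),0]);z=np.array([0,0,-1.]);return np.column_stack([np.cross(y,z),y,z])
E
python3 - <<'E'
from h import *
np.set_printoptions(precision=4,suppress=True)
A=lambda x,y:((x+.5)/8-.5+380,(y+.5)/8-.5+180)
B=lambda x,y:((x+.5)/6-.5+230,(y+.5)/6-.5+150)
C=lambda x,y:((x+.5)/4.2-.5+240,(y+.5)/4.2-.5+150)
print("cam",ray("top",(0,0))[0],ray("scene",(0,0))[0])
f=np.array([onz("top",A(*c),.01) for c in [(138,55),(632,198),(575,432),(72,290)]])
print("foot",f,f.mean(0),[np.linalg.norm(f[i]-f[i-1]) for i in range(4)])
for c,n,z in [((218,150),"pivL",.114),((630,270),"pivR",.114),((297,160),"pinA",.139),((582,248),"pinB",.139)]: print(n,onz("top",A(*c),z))
t=cv2.imread("pics/top0.png");h=cv2.cvtColor(t,cv2.COLOR_BGR2HSV)
# brown knob
m=cv2.inRange(h,(5,120,60),(20,255,255));m[:,:268]=0;m[:, 300:]=0;m[:185]=0;m[225:]=0
n,l,s,ce=cv2.connectedComponentsWithStats(m);i=1+s[1:,4].argmax();print("knob blob",ce[i],s[i],onz("top",ce[i],.22))
# dark disc ellipse extremes, from crop_b: left 160, right 492, bottom 518, top 185
print("disc", [onz("top",B(*c),.012) for c in [(160,345),(492,345),(325,518),(325,185)]])
print("knob top",onz("top",B(297,296),.238))
print("hook tips",[onz("top",B(*c),.186) for c in [(418,70),(68,194),(192,540),(542,413)]])
print("pointer end",[onz("top",B(*c),.002) for c in [(505,487),(478,512),(500,510),(445,470)]])
print("scene knob top", onz("scene",C(210,133),.238))
for n,p in [("tomato",(384,140)),("lemon",(440,163)),("mill",(190,160)),("jar",(180,195)),("mug",(174,241)),("orange",(280,283))]: print(n,onz("top",p,.06))
E
```

```text
cam [0.3301 0.177  1.4749] [-0.5146  0.6571  0.945 ]
foot [[ 0.5487 -0.079   0.01  ]
 [ 0.4974 -0.2577  0.01  ]
 [ 0.4131 -0.2342  0.01  ]
 [ 0.464  -0.0537  0.01  ]] [ 0.4808 -0.1562  0.01  ] [np.float64(0.08844251428529652), np.float64(0.18590978222962196), np.float64(0.08743518663035832), np.float64(0.18753306091669186)]
pivL [ 0.5013 -0.0871  0.114 ]
pivR [ 0.4613 -0.2253  0.114 ]
pinA [ 0.4949 -0.1082  0.139 ]
pinB [ 0.4661 -0.2021  0.139 ]
knob blob [280.9088 200.3276] [270 190  22  22 351] [0.4822 0.2424 0.22  ]
disc [array([0.4879, 0.3232, 0.012 ]), array([0.4883, 0.1658, 0.012 ]), array([0.4062, 0.2443, 0.012 ]), array([0.5649, 0.2456, 0.012 ])]
knob top [0.4835 0.2458 0.238 ]
hook tips [array([0.5862, 0.1986, 0.186 ]), array([0.5329, 0.3455, 0.186 ]), array([0.3879, 0.2914, 0.186 ]), array([0.4411, 0.1463, 0.186 ])]
pointer end [array([0.4217, 0.1595, 0.002 ]), array([0.4098, 0.1723, 0.002 ]), array([0.4107, 0.1619, 0.002 ]), array([0.4297, 0.188 , 0.002 ])]
scene knob top [0.4873 0.2451 0.238 ]
tomato [ 0.673  -0.0369  0.06  ]
lemon [ 0.6082 -0.1939  0.06  ]
mill [0.6144 0.506  0.06  ]
jar [0.5158 0.5308 0.06  ]
mug [0.3885 0.5435 0.06  ]
orange [0.2762 0.2514 0.06  ]
```

```bash
cat >> h.py <<'E'
S=np.array([.4813,-.1562]); SY=np.deg2rad(74.0)
sx=np.array([np.sin(SY),-np.cos(SY)]); sy=np.array([np.cos(SY),np.sin(SY)])
AX=np.array([.4868,.2450])
def P(xy,z): return np.array([xy[0],xy[1],z])
E
python3 - <<'E'
from h import *
np.set_printoptions(precision=3,suppress=True)
t=cv2.imread("pics/top0.png");h=cv2.cvtColor(t,cv2.COLOR_BGR2HSV)
m=cv2.inRange(h,(22,120,100),(35,255,255));m[:,:295]=0;m[:,325:]=0;m[:220]=0;m[245:]=0
ys,xs=np.nonzero(m);p=[onz("top",(x,y),.004)[:2]-AX for x,y in zip(xs,ys)]
p=np.array(p);print("pointer px",len(p),xs.mean(),ys.mean(),"dir",np.degrees(np.arctan2(*p.mean(0)[::-1])),np.linalg.norm(p,axis=1).max())
B=lambda x,y:((x+.5)/6-.5+230,(y+.5)/6-.5+150)
for c in [(418,70),(68,194),(192,540),(542,413)]:
    d=onz("top",B(*c),.186)[:2]-AX;print(np.degrees(np.arctan2(d[1],d[0])),np.linalg.norm(d))
# grater handle top & pin check in scene
print(proj("scene",[P(S,.175),P(S+.049*sy,.139),P(S-.049*sy,.139)]))
for nm,s in(("L",1),("R",-1)):
  for d in(-1.4,-.7,0,.7,1.4):
    piv=S+.072*s*sy; a0=SY-np.pi/2; v=-s*.023*sy
    c,q=np.cos(d),np.sin(d);xy=piv+np.array([[c,-q],[q,c]])@v
    for k in(0,np.pi):print(nm,d,k>0,robot.ik(P(xy,.14),rot(a0+d+k)))
E
```

```text
pointer px 52 308.7307692307692 230.53846153846155 dir -132.25727629053983 0.11180728615566243
-25.025640612019053 0.10969547533105041
65.36887556410947 0.11054135759833139
154.8689986530558 0.10924120649212556
-114.85628366527094 0.10877131571225822
[[394.6   166.388]
 [380.688 176.695]
 [406.606 173.289]]
L -1.4 False [ 0.511  0.311 -0.464  2.02   0.183  0.85  -1.734]
L -1.4 True [ 0.826  0.396 -0.851  2.011  0.38   0.898  1.234]
L -0.7 False [ 0.586  0.331 -0.52   2.003  0.214  0.86  -1.031]
L -0.7 True [ 1.014  0.509 -1.081  1.992  0.549  0.969  1.82 ]
L 0 False [ 0.647  0.368 -0.585  1.968  0.261  0.88  -0.354]
L 0 True [ 1.013  0.541 -1.082  1.958  0.575  0.991  2.519]
L 0.7 False [ 0.696  0.413 -0.666  1.93   0.321  0.905  0.291]
L 0.7 True [ 0.331  0.346 -0.216  1.942  0.096  0.863 -2.657]
L 1.4 False [ 0.703  0.441 -0.713  1.908  0.358  0.922  0.938]
L 1.4 True [ 0.42   0.374 -0.355  1.917  0.166  0.879 -2.04 ]
R -1.4 False [ 0.588  0.37  -0.25   1.909  0.117  0.876 -1.399]
R -1.4 True [ 0.934  0.441 -0.683  1.898  0.345  0.922  1.548]
R -0.7 False [ 0.684  0.369 -0.393  1.928  0.181  0.878 -0.78 ]
R -0.7 True [ 1.195  0.582 -1.083  1.914  0.606  1.02   2.004]
R 0 False [ 0.777  0.36  -0.51   1.962  0.226  0.875 -0.13 ]
R 0 True [-0.491  0.546  1.087  2.    -0.597  0.957 -2.52 ]
R 0.7 False [ 0.879  0.354 -0.61   1.992  0.262  0.873  0.549]
R 0.7 True [ 0.454  0.298 -0.106  2.006  0.042  0.84  -2.396]
R 1.4 False [ 0.935  0.35  -0.639  2.004  0.27   0.871  1.27 ]
R 1.4 True [ 0.565  0.294 -0.201  2.016  0.078  0.839 -1.7  ]
```

```bash
python3 - <<'E'
from h import *
np.set_printoptions(precision=3,suppress=True)
def swing(s,D):
    piv=S+.072*s*sy; a0=SY-np.pi/2; v=-s*.023*sy
    def xy(d):
        c,q=np.cos(d),np.sin(d);return piv+np.array([[c,-q],[q,c]])@v
    robot.gripper_to(.035)
    robot.move_ptp(P(xy(0),.215),rot(a0))
    robot.move_linear(P(xy(0),.139),velocity=.1)
    robot.gripper_to(.017)
    st=robot.get_state();print("at pin",st['time'],st['opening'],st['force'],st['grasp_force'])
    for d in np.linspace(0,D,6)[1:]:
        robot.move_linear(P(xy(d),.139),velocity=.02,frame=rot(a0+d))
    st=robot.get_state();print("swung",st['time'],st['force'])
    robot.gripper_to(.03)
    robot.move_linear(P(xy(D),.215),velocity=.15)
swing(-1,1.45); swing(1,1.45)
cv2.imwrite("pics/t1.png",cv2.resize(robot.grab_frame("scene")[150:225,360:440,::-1],None,fx=7,fy=7,interpolation=cv2.INTER_CUBIC))
print(robot.get_state()['time'])
E
```

```text
at pin 4.4167 0.016554319911327692 [-0.409 -0.897  0.028] 0.0
swung 6.8333 [ 0.745 -0.183  0.016]
at pin 11.175 0.01705682867563891 [ 0.251 -0.887 -0.083] 0.0
swung 13.5917 [-0.672  1.35   0.749]
14.7417
```

View pics/t1.png

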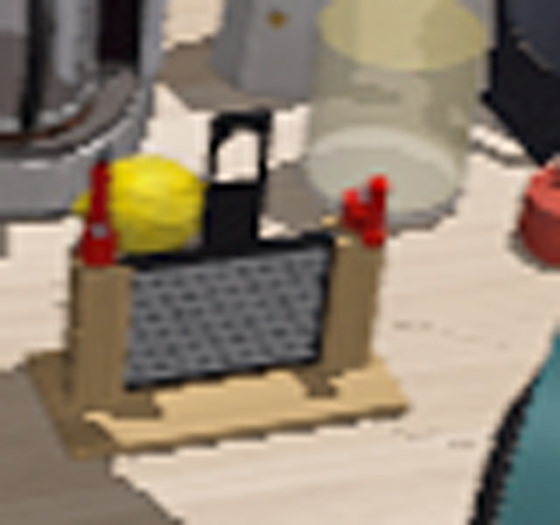

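Both buttons are swung aside: the left pin is now behind its upright at (100,200), and the right one is in front at (375,210). Next I'll turn the carousel using a pure joint-7 rotation.

```bash
python3 - <<'E'
from h import *
np.set_printoptions(precision=3,suppress=True)
best=None
for a in np.radians(np.arange(-180,180,15)):
    q=robot.ik(P(AX,.225),rot(a))
    if q is None: continue
    for dd in(np.radians(-107.1),):
        if abs(q[6])<2.6 and abs(q[6]+dd)<2.6:
            c=np.abs(q-robot.get_state()['qpos']).max()
            if best is None or c<best[0]: best=(c,a,q)
c,a,q=best;print(best)
robot.gripper_to(.065)
robot.move_ptp(P(AX,.30),rot(a))
robot.move_linear(P(AX,.225),velocity=.12)
robot.gripper_to(.03)
s=robot.get_state();print(s['time'],s['opening'],s['grasp_force'],s['force'],s['qpos'])
q=np.array(s['qpos'])
for k in range(2):
    q[6]+=np.radians(-107.1)/2; robot.goto_joints(q)
s=robot.get_state();print(s['time'],s['force'],s['moment'],s['qpos'])
robot.gripper_to(.065)
robot.move_linear(P(AX,.30),velocity=.15)
f=robot.grab_frame("scene");cv2.imwrite("pics/s2.png",f[:,:,::-1])
f=robot.grab_frame("top");cv2.imwrite("pics/t2.png",f[:,:,::-1])
print(robot.get_state()['time'])
cv2.imwrite("pics/t2c.png",cv2.resize(f[140:270,200:340,::-1],None,fx=4,fy=4,interpolation=cv2.INTER_CUBIC))
E
```

```text
(np.float64(0.5449189458950439), np.float64(2.356194490192345), array([ 0.369,  0.531, -1.183,  1.787,  0.529,  1.19 ,  1.383]))
18.0833 0.03942015703490047 30.001051073195413 [-0.44  -1.996  4.705] [ 0.358  0.518 -1.162  1.787  0.513  1.182  1.396]
19.9333 [ 15.396  26.999 -22.453] [ 6.031 -2.987 -0.058] [ 0.356  0.519 -1.163  1.786  0.512  1.176 -0.474]
21.2833
```

View pics/t2c.png

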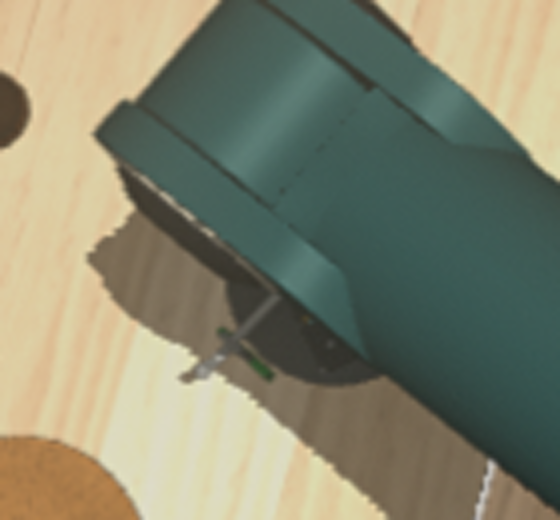

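The arm still hides most of it, but the green hook's tip at crop (188,378) shows that the rack turned. I'll move to the grater, which clears the view, and check the IK branches there.

```bash
python3 - <<'E'
from h import *
np.set_printoptions(precision=3,suppress=True)
d=onz("top",(246.6,234.1),.186)[:2]-AX;print("green hook dir",np.degrees(np.arctan2(d[1],d[0])),np.linalg.norm(d))
ph=np.radians(-132);u=np.array([np.cos(ph),np.sin(ph)])
for a in(74,-106):print("g",a,robot.ik(P(S,.25),rot(np.radians(a))))
for a in(-42,138):
  for r in(.085,.16):print("h",a,r,robot.ik(P(AX+u*r,.182),rot(np.radians(a))))
robot.move_ptp(P(S,.245),rot(SY))
f=robot.grab_frame("top");cv2.imwrite("pics/t3.png",f[:,:,::-1]);print(robot.get_state()['time'],robot.get_state()['qpos'])
a=cv2.resize(f[150:250,230:330,::-1],None,fx=6,fy=6,interpolation=cv2.INTER_CUBIC)
cv2.imwrite("pics/t3c.png",a)
for a in(-42,138):
  for r in(.085,.16):print("h",a,r,robot.ik(P(AX+u*r,.182),rot(np.radians(a))))
E
```

```text
green hook dir 135.49436538449328 0.11973378349655044
g 74 [ 1.231  0.398 -1.205  1.848  0.403  1.175  1.182]
g -106 [ 0.963  0.262 -0.825  1.854  0.213  1.117 -1.79 ]
h -42 0.085 [ 0.347  0.302 -0.934  2.015  0.296  0.965 -1.47 ]
h -42 0.16 [ 0.6    0.156 -1.056  2.155  0.171  0.916 -1.288]
h 138 0.085 [ 0.455  0.355 -1.079  2.012  0.376  0.989  1.598]
h 138 0.16 [ 0.625  0.163 -1.085  2.155  0.181  0.918  1.843]
22.8333 [ 1.226  0.406 -1.204  1.854  0.412  1.167  1.174]
h -42 0.085 [ 0.341  0.3   -0.928  2.015  0.292  0.964 -1.467]
h -42 0.16 [ 0.628  0.164 -1.088  2.155  0.182  0.918 -1.299]
h 138 0.085 [ 0.545  0.426 -1.215  2.011  0.469  1.026  1.513]
h 138 0.16 [ 0.625  0.163 -1.085  2.155  0.181  0.918  1.843]
```

View pics/t3c.png

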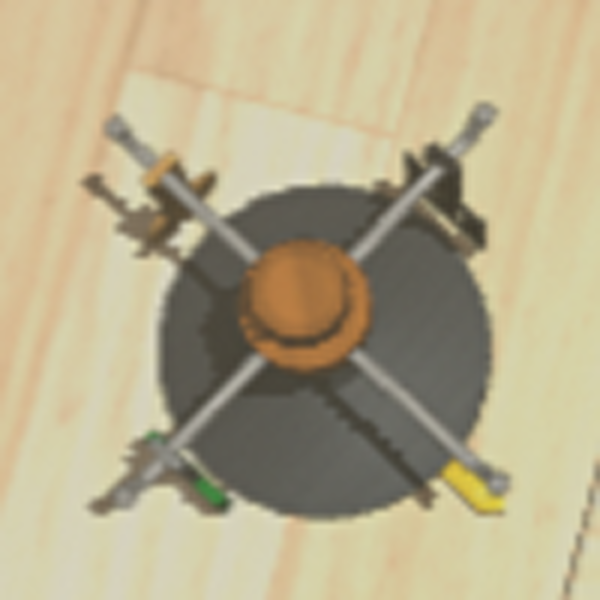

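The empty hook now points lower right, tip at crop (495,482), over the yellow pointer. I'll check the angles numerically.

```bash
python3 - <<'E'
from h import *
B=lambda x,y:((x+.5)/6-.5+230,(y+.5)/6-.5+150)
ang=lambda d:np.degrees(np.arctan2(d[1],d[0]))
T=np.array([onz("top",B(*c),.186)[:2] for c in [(495,482),(484,114),(115,126),(120,495)]])
print("centre",T.mean(0));
for i,t in enumerate(T): print(ang(t-AX)+0, ang(t-T.mean(0)), np.linalg.norm(t-AX))
t=cv2.imread("pics/t3.png");h=cv2.cvtColor(t,cv2.COLOR_BGR2HSV)
m=cv2.inRange(h,(22,120,90),(35,255,255));m[:,:295]=0;m[:,325:]=0;m[:220]=0;m[245:]=0
for k,name in((0,"t3"),(1,"top0")):
    hh=cv2.cvtColor(cv2.imread(f"pics/{name}.png"),cv2.COLOR_BGR2HSV)
    mm=cv2.inRange(hh,(22,120,90),(35,255,255))[220:245,295:325];print(name);print("\n".join("".join(".#"[v>0] for v in r) for r in mm[2:18,5:25]))
# predicted pointer outlines for candidate directions
for a in(-130,-132,-134):
    u=np.array([np.cos(np.radians(a)),np.sin(np.radians(a))]);print(a,proj("top",[P(AX+u*.08,.004),P(AX+u*.115,.004)]).round(1).tolist())
E
```

```text
centre [0.48701597 0.246071  ]
-133.26643654328277 -132.96503029927678 0.10871574359928161
-42.67251108628965 -43.15803451046131 0.10962950724541604
47.229635993642894 46.93253331474278 0.11061128017933874
136.38051650971047 136.86024697314872 0.11097520911425111
t3Traceback (most recent call last):
  File "<stdin>", line 11, in <module>
  File "<stdin>", line 11, in <genexpr>
  File "<stdin>", line 11, in <genexpr>
TypeError: string indices must be integers, not 'numpy.bool'
```

```bash
python3 - <<'E'
from h import *
for name in("t3","top0"):
    hh=cv2.cvtColor(cv2.imread(f"pics/{name}.png"),cv2.COLOR_BGR2HSV)
    mm=cv2.inRange(hh,(22,120,90),(35,255,255))[222:240,300:320];print(name);print("\n".join("".join("#" if v else "." for v in r) for r in mm))
for a in(-130,-132,-134):
    u=np.array([np.cos(np.radians(a)),np.sin(np.radians(a))]);print(a,proj("top",[P(AX+u*.08,.004),P(AX+u*.115,.004)]).round(1).tolist())
E
```

```text
t3
....................
....................
....................
....................
....................
.....##.............
....####............
....######..........
.....######.........
......#####.........
.......#####........
........######......
.........#####......
....................
....................
....................
....................
....................
top0
....................
....................
....................
....................
....................
....#.###...........
...########.........
....#######.........
.....########.......
......########......
.......#######......
........######......
.........#####......
....................
....................
....................
....................
....................
-130 [[305.3, 225.9], [314.7, 233.8]]
-132 [[304.6, 226.6], [313.7, 234.9]]
-134 [[303.9, 227.3], [312.8, 235.9]]
```

The hook is at about −133° and the pointer at about −132°, so they line up. Next: grasp the grater, lift it straight up and stage it outside the hook.

```bash
cat >> h.py <<'E'
HC=np.array([.4870,.2457]); ph=np.radians(-132.9); u=np.array([np.cos(ph),np.sin(ph)])
E
python3 - <<'E'
from h import *
np.set_printoptions(precision=3,suppress=True)
robot.gripper_to(.06)
robot.move_linear(P(S,.150),velocity=.1)
robot.gripper_to(.02)
s=robot.get_state();print(s['time'],s['opening'],s['grasp_force'],s['force'],s['ee_pos'])
robot.move_linear(P(S,.19),velocity=.06)
s=robot.get_state();print(s['time'],s['force'])
robot.move_linear(P(S,.275),velocity=.12)
s=robot.get_state();print(s['time'],s['opening'],s['grasp_force'],s['force'])
a=ph-np.pi/2
robot.move_ptp(P(HC+u*.165,.25),rot(a))
robot.move_linear(P(HC+u*.16,.1825),velocity=.1)
s=robot.get_state();print(s['time'],s['opening'],s['ee_pos'],s['qpos'],s['tool_rot'])
f=robot.grab_frame("scene");g=robot.grab_frame("top")
cv2.imwrite("pics/s4.png",f[:,:,::-1]);cv2.imwrite("pics/t4.png",g[:,:,::-1])
A=cv2.resize(f[160:280,240:340,::-1],None,fx=4,fy=4,interpolation=cv2.INTER_CUBIC)
B=cv2.resize(g[160:280,240:340,::-1],None,fx=4,fy=4,interpolation=cv2.INTER_CUBIC)
cv2.imwrite("pics/c4.png",np.hstack([A,B]))
print(proj("scene",[P(HC+u*.11,.186),P(HC+u*.16,.1985)]))
E
```

```text
24.7833 0.033882680360953 29.954132828861475 [-0.803 -0.077 -0.929] [ 0.481 -0.156  0.15 ]
25.6 [ 0.161  0.461 -1.343]
26.4583 0.033727309265620016 29.954113606363535 [ 0.151  0.37  -1.835]
28.4417 0.03411112377847034 [0.378 0.129 0.183] [ 0.495  0.129 -0.943  2.158  0.132  0.912  1.867] [[-0.681 -0.732  0.   ]
 [-0.732  0.681  0.   ]
 [-0.    -0.    -1.   ]]
[[324.021 199.878]
 [339.74  198.831]]
```

View pics/c4.png

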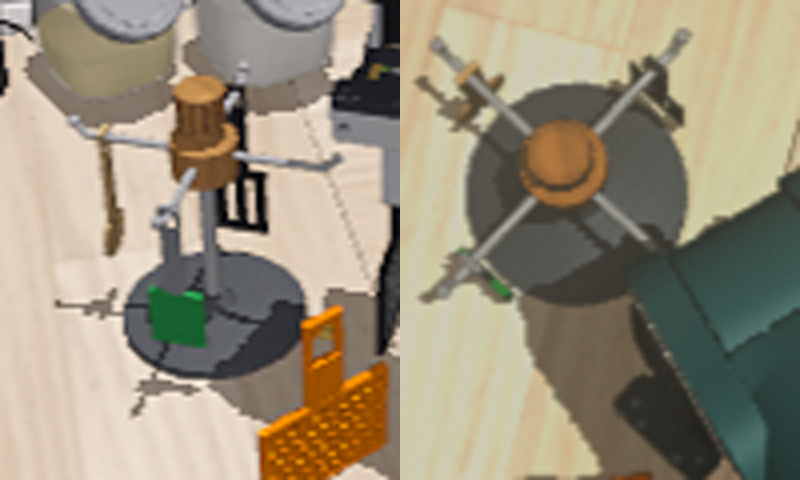

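Scene view: the ball tip is at crop (336,159), px (323.6,199.4), against a prediction of (324.0,199.9), so the fit is good. Next I'll thread the slot over the hook and lower the grater.

```bash
python3 - <<'E'
from h import *
np.set_printoptions(precision=3,suppress=True)
hit=robot.move_linear(P(HC+u*.085,.1825),velocity=.06,threshold=6)
s=robot.get_state();print(hit,s['time'],s['force'],s['ee_pos'])
if not hit:
    hit=robot.move_linear(P(HC+u*.085,.1605),velocity=.02,threshold=2.0)
    s=robot.get_state();print(hit,s['time'],s['force'],s['ee_pos'],s['opening'])
f=robot.grab_frame("scene");cv2.imwrite("pics/s5.png",f[:,:,::-1])
cv2.imwrite("pics/c5.png",cv2.resize(f[150:280,240:370,::-1],None,fx=4,fy=4,interpolation=cv2.INTER_CUBIC))
E
```

```text
False 29.9417 [ 0.745 -0.452 -1.237] [0.429 0.183 0.183]
True 30.9583 [-0.8   -0.722  5.627] [0.429 0.183 0.161] 0.03378973941263853
```

View pics/c5.png

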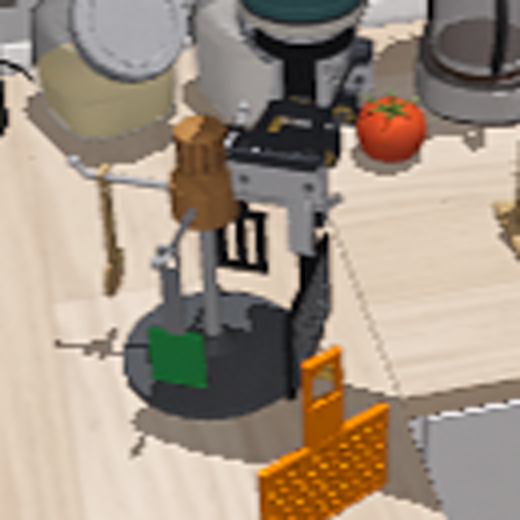

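The grater is on the hook, with contact made at the expected height. Release, retreat and check.

```bash
python3 - <<'E'
from h import *
np.set_printoptions(precision=3,suppress=True)
robot.gripper_to(.036); robot.pause(.3); robot.gripper_to(.065)
robot.move_linear(P(HC+u*.085,.30),velocity=.08)
robot.move_ptp(P(S+np.array([-.03,.05]),.32),rot(SY))
f=robot.grab_frame("scene");robot.pause(2);f2=robot.grab_frame("scene");g=robot.grab_frame("top")
s=robot.get_state();print(s['time'],"diff",np.abs(f[150:280,240:340].astype(int)-f2[150:280,240:340]).max())
cv2.imwrite("pics/t6.png",g[:,:,::-1])
A=cv2.resize(f2[160:280,240:340,::-1],None,fx=4,fy=4,interpolation=cv2.INTER_CUBIC)
B=cv2.resize(g[160:280,240:340,::-1],None,fx=4,fy=4,interpolation=cv2.INTER_CUBIC)
cv2.imwrite("pics/c6.png",np.hstack([A,B]))
E
```

```text
37.375 diff 74
```

View pics/c6.png

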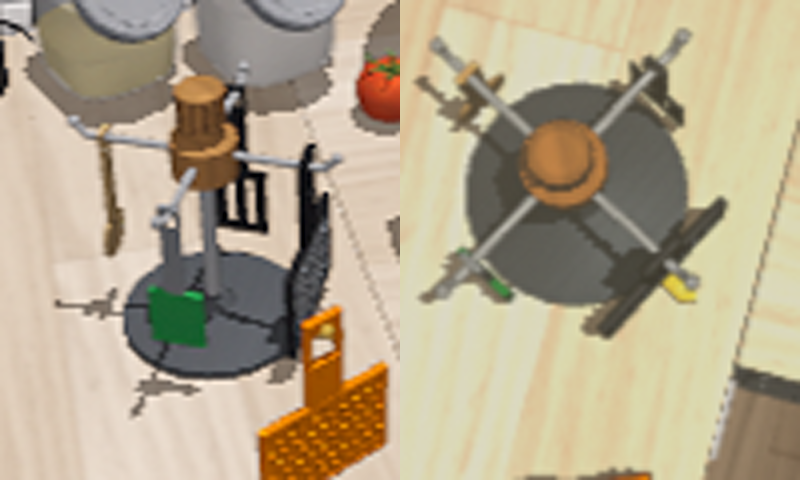

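The grater hangs on the hook over the pointer, plane across the wire. There was a little swing left, so I'll wait until it is still and then hand in.

```bash
python3 - <<'E'
from h import *
g0=robot.grab_frame("scene")[150:280,240:340].astype(int)
for k in range(8):
    robot.pause(2.15);g=robot.grab_frame("scene")[150:280,240:340].astype(int);d=np.abs(g-g0).max(2);g0=g
    print(d.max(),(d>15).sum(),robot.get_state()['time'])
    if d.max()<8 and k>1: break
t=cv2.imread("pics/t6.png").astype(int);o=cv2.imread("pics/top0.png").astype(int)
for n,(x,y) in dict(tomato=(384,140),lemon=(440,163),mill=(190,160),jar=(180,195),mug=(174,241)).items():
    print(n,np.abs(t-o)[y-15:y+15,x-15:x+15].max(2).__gt__(40).sum())
E
```

```text
6 0 39.625
5 0 41.825
6 0 44.025
tomato 0
lemon 253
mill 19
jar 0
mug 0
```

```bash
python3 - <<'E'
from h import *
robot.move_ptp(P([.40,-.30],.32),rot(SY))
f=robot.grab_frame("top");cv2.imwrite("pics/t7.png",f[:,:,::-1])
for n in("top0","t3","t6","t7"):
    h=cv2.cvtColor(cv2.imread(f"pics/{n}.png"),cv2.COLOR_BGR2HSV)
    for nm,lo,hi,(y0,y1,x0,x1) in(("lemon",(20,150,60),(35,255,255),(145,185,420,462)),("mill",(0,0,0),(180,255,90),(140,185,170,215))):
        m=cv2.inRange(h,lo,hi)[y0:y1,x0:x1];ys,xs=np.nonzero(m);print(n,nm,len(xs),xs.mean()+x0 if len(xs) else 0,ys.mean()+y0 if len(xs) else 0)
print(robot.get_state()['time'])
E
```

```text
top0 lemon 375 439.8906666666667 162.872
top0 mill 446 192.77578475336324 164.01793721973095
t3 lemon 382 439.8324607329843 162.93979057591622
t3 mill 347 193.8155619596542 165.22478386167148
t6 lemon 288 437.2673611111111 161.95138888888889
t6 mill 315 194.44761904761904 165.77142857142857
t7 lemon 376 439.88829787234044 162.84574468085106
t7 mill 426 192.91784037558685 164.41079812206573
44.8917
```

The bystanders haven't moved: the changed pixels were the arm's shadow. Handing in.

```bash
python3 -c "
from rig import robot
robot.pause(1);print(robot.sign_off())"
```

```text
the job is handed in; nothing more can be done
None
```

I swung both buttons aside, turned the empty hook to within about 1° of the pointer, hung the grater on it at rest with the bystanders unmoved, and handed the job in at about 46 s.

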